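# Fit an adapter sleeve and set its clamp screw

## Task

Push the dark open metal sleeve fully home over the spigot on the white adapter mount and let go of it. Then turn the mount's thumbscrew clockwise until it seats and back it off a quarter turn, so that the sleeve stays captive but can still be rotated, and finish while still holding the thumbscrew in the fingers at that setting. Leave everything else on the bench where it is.

Things in the scene. Friction and masses are not known exactly. Their poses are not given: they have to be found in the camera images.
- tube: the loose adapter sleeve: a dark metal tube standing upright on the bench, open at both ends, 65 mm high, outer diameter 36, bore 28.5, 110 g; it is the only thing of that shape on the bench (the canister and jar have closed tops). Origin: centre of its lower end, z axis along the tube
- mount: the adapter mount, fixed to the bench: white plate 110 mm (its x) by 220 (its y), 12 thick. On its line x = 0 stand the bare metal spigot at y = -55 mm and, at y = +55 mm, a white pillar 45 square, top 57 above the bench, that carries the thumbscrew; a low white rib (28 wide, top at 28) runs from it to 24 from the spigot's axis. Origin: centre of the plate's underside, z up
- port_foot (a point): centre of the shoulder on which the sleeve seats, on the spigot's axis, 18 mm above the bench. The spigot rises 38 above this point: diameter 26 for 32, then a cone narrowing to 16 over the last 6. The shoulder is a disc of diameter 42. A sleeve fully home stands with its lower end at this point and its top 83 above the bench
- screw (a joint): angle of the thumbscrew, about a vertical axis on the pillar. It grows when the screw is turned clockwise seen from above: 0 = seated (hard stop), -1.57 = a quarter turn backed off from the seat. It starts 0.8 to 1.8 rad short of the seat, turns with a friction of 0.06 N m and stays where it is left
- wing (a point): the screw's flat upright steel thumb-piece on the pillar, to be pinched from above across its thickness: 36 mm long (its x), 9 thick (its y), 26 high, from 65 to 91 above the bench; under it a round collar, diameter 28, 57 to 65 above the bench. Origin: on the screw's axis, 65 above the bench, at the piece's lower edge; z up. Its x lies along the mount's x when the screw is seated
- canister: bystander: closed, squat black lens canister, diameter 50 mm, 40 high, upright; origin at the centre of its underside
- jar: bystander: white jar with a cap, diameter 42 mm, 62 high, upright; origin at the centre of its underside
- lens: bystander: steel objective lens standing on its thread, diameter 31 mm, 42 high; origin at the centre of its underside
- spacer: bystander: flat bare-metal spacer ring, outer diameter 56 mm, inner 44, 12 high; origin at the centre of its underside
- dish: bystander: pale shallow round dish, diameter 90 mm, 15 high; origin at the centre of its underside
- driver: bystander: black-handled screwdriver lying down, 170 mm long along its x, 26 thick; origin under its middle
- rack: bystander: white divided open rack, 110 by 160 mm, 45 high; origin at the centre of its underside

How it is judged (in metres and radians):
On the way, in this order (a step that is already met when the one before it is completed fails the run):
1. the sleeve is fully home on the spigot and let go, with the thumbscrew not yet seated (z of tube in the frame of port_foot below 0.003 m and horizontal distance between tube and port_foot below 0.003 m and angle between tube's own z axis and vertical below 0.06 rad and contact force between the fingers and tube below 0.3 N and value of joint screw below -0.3 rad), for 0.2 s.
2. the thumbscrew is turned clockwise until it seats, with the sleeve home (z of tube in the frame of port_foot below 0.003 m and horizontal distance between tube and port_foot below 0.003 m and angle between tube's own z axis and vertical below 0.06 rad and value of joint screw above -0.06 rad), for 0.1 s.
At the end, for the whole second after the job is handed in: the sleeve is home on the spigot (lower end within 3 mm of the shoulder in height and 3 mm sideways, tilt under 0.06 rad) and not touched by the fingers; the thumbscrew is at rest a quarter turn (1.57 rad, within 0.35) back from its seat, and the fingers hold its thumb-piece with more than 2 N (z of tube in the frame of port_foot below 0.003 m and horizontal distance between tube and port_foot below 0.003 m and angle between tube's own z axis and vertical below 0.06 rad and value of joint screw between -1.92 and -1.22 rad and velocity of joint screw between -0.05 and 0.05 rad/s and contact force between the fingers and screw above 2 N and contact force between the fingers and tube below 0.3 N); the arm keeps its last pose, push and grip.
It fails at once if a bystander is moved by more than 40 mm (distance of any of canister, jar, lens, spacer, dish, driver, rack from where it was at the start of the episode above 0.04 m).
It also fails if it takes over 58 s, if anything falls off the work surface, if the arm or the gripper's body presses on something with over 40 N, if the wrist force passes 120 N, or if a joint passes its speed limit or range.

## Robot

A 6-joint arm with a two-finger parallel gripper is mounted at the origin on the work surface. World frame = base frame: x ahead of the robot, y to its left, z up, the work surface at z = 0. Lengths are in m, angles in degrees, forces in N, time in s.
With the tool pointing down it reaches from about 0.25 to 0.8 m from the base axis. Payload 3.9 kg.
Tool frame: the origin (TCP) lies at the very end of the fingers, on their centre line; the grasp point (between the pads) lies grip_point_offset behind it (grip_point_offset is the distance from the TCP to the grasp point, in m); z points along the fingers, y is the line along which they close (so a half turn about z gives the same grasp; the last joint's range is limited). The gripper opens to 85 mm and grips with 20 to 120 N. Pads are 22 mm wide; open, the fingers measure 114 mm over their backs; the gripper's body (76 mm by 85 mm) begins 54 mm behind the grasp point. The pads swing forward as they close: fully open they stand 13 mm farther back than shut.
Start: joints at [69.271, 14.897, -7.913, 67.191, 0, 90], TCP at [0.186, 0.491, 0.231] pointing down, gripper open.
Joint ranges: [-159.42, 159.42], [-47.68, 98.78], [-73.54, 78.23], [-108.79, 121.32], [-90, 84.71], [-180, 180]. Speed limits (degrees/s): [147.25, 147.25, 180, 180, 180, 180].

## Interface

Orientations are given as a 3x3 rotation matrix whose columns are the frame's x, y, z axes.
In Python, from station import * gives the robot as it stands. The module is installed in compiled form; this text tells all that it offers.
- The arm moves only by the tool send_rows, never from a script. Its argument "steps" is a list of rows, each a list of 5 numbers: the closure, from -1 (fully open) to 1 (shut), then the shift along the tool's x, y, z in mm, then the turn about the tool's z in rad. A call has 1 to 8 rows; each row is the pose to reach, as a shift and turn from the pose commanded when the call began, along the tool's axes at that moment; what a row does not reach only later rows make up. A row lasts 1/10 s, in which the tool goes at most 50 mm and 8.59 degrees, less where a joint would pass 70% of its speed; a pose out of reach is approached as far as the arm can. A call with a gripper value outside its range is refused whole. The fingers move at their own pace and stop on an object; "force" is the grip in N (left out, the last holds). Time passes only in rows, so rows that repeat a pose let the fingers close. It gives the time, the measured TCP pose, the force, the opening and the grip force at its end, in the units of the state.
- sense(): the state, without advancing time (a new reading comes with each control period).
- snapshot(name): name is "scene" or "top" or "wrist"; returns the picture (420x560x3 uint8, red, green, blue); there is no depth.
- camera_model(name): a dict with "camera_matrix" (3x3 intrinsics, pixels), "world_from_camera" (4x4, takes a point from camera to world coordinates). Camera axes: x right, y up, looking along -z (the intrinsics and any distortion apply to the point x, -y, -z); pixel columns grow to the right and rows downward; lengths in m; the calibration is good to about 2 mm. A picture is of the moment at which its call begins: read the wrist's pose just before it. camera_model takes no time and is no camera call; for the wrist camera it gives the pose at the moment of the call.
- finish_job(): hands the job in; it is judged then, once.
The state is a dict: "clock": time; "joint_positions": joint angles; "qd": joint speeds; "joint_efforts": joint torques, N m; "eef_pos": TCP position; "eef_rot": TCP orientation; "contact_force": force on the tool from outside, world axes, zero at the start; "torque": the same for the moment, N m; "finger_gap": finger opening in m; "grip_force": force on a finger pad.
Only numpy, scipy, OpenCV 4.12 (cv2) and the standard library are available. Lean on these libraries where they do the work, as an engineer would, in place of code of your own. Each camera call takes 0.05 s, during which the arm holds its last target. There are 200 camera calls.

## Working session

There is one attempt and no reset: what is moved stays moved. The work goes in short steps, Python scripts to look and compute and a tool call to move; the robot and the scene stay as the last step left them, time stands still between calls to the robot, and variables do not carry over. Pictures are saved under pics/ and viewed, at most 10 in all, crops included, and the job is handed in when it is done.

Besides the shell and the picture viewer there is one more tool, called after ">>>" in YAML: its name, and indented under it one key for each argument. send_rows: Moves the arm, as the interface text tells. Its arguments: {"type":"object","properties":{"steps":{"type":"array","items":{"type":"array","items":{"type":"number"}}},"force":{"type":"number"}},"required":["steps"]}

```bash
mkdir -p pics; ls
python3 - <<'E'
from station import *
import cv2,numpy as np
s=sense();print(s)
try: print(grip_point_offset)
except Exception as e: print(e)
for n in("top","scene"):
    m=camera_model(n);print(n,np.round(m["camera_matrix"],1).tolist(),np.round(m["world_from_camera"],4).tolist(),[k for k in m])
    cv2.imwrite(f"pics/{n}0.png",snapshot(n)[:,:,::-1])
E
```

```text
pics
{'clock': 0.0, 'joint_positions': array([ 6.92699062e+01,  1.49363848e+01, -7.98738696e+00,  6.71901798e+01,
        5.85700526e-04,  8.99994872e+01]), 'qd': array([ 0.00701082,  0.10631738, -0.03214696, -0.02711546, -0.00360529,
        0.06990412]), 'joint_efforts': array([ 1.77757509e-03, -4.05677140e+01,  2.53923941e+01,  1.87640794e-02,
        9.15351507e-05,  7.23123662e-06]), 'eef_pos': array([0.18558291, 0.49036111, 0.23044819]), 'eef_rot': array([[-9.35261405e-01,  3.53957054e-01, -7.13538628e-04],
       [ 3.53957773e-01,  9.35259562e-01, -1.85645020e-03],
       [ 1.02401826e-05, -1.98882876e-03, -9.99998022e-01]]), 'contact_force': array([-1.0898784 ,  0.53043487, -0.69816856]), 'torque': array([ 0.00122812, -0.03561996,  0.04794012]), 'grip_force': 0.0, 'finger_gap': 0.08542376356862395}
0.0187
top [[417.1, 0.0, 285.5], [0.0, 417.1, 212.3], [0.0, 0.0, 1.0]] [[0.0026, 0.9974, -0.072, 0.4986], [-0.9992, 0.0054, 0.0391, 0.0695], [0.0394, 0.0718, 0.9966, 0.9875], [0.0, 0.0, 0.0, 1.0]] ['camera_matrix', 'world_from_camera']
scene [[478.2, 0.0, 273.1], [0.0, 478.2, 208.4], [0.0, 0.0, 1.0]] [[0.603, -0.6059, 0.5189, 1.0568], [0.7975, 0.4425, -0.4102, -0.3363], [0.0189, 0.6612, 0.75, 0.7681], [0.0, 0.0, 0.0, 1.0]] ['camera_matrix', 'world_from_camera']
```

View pics/top0.png

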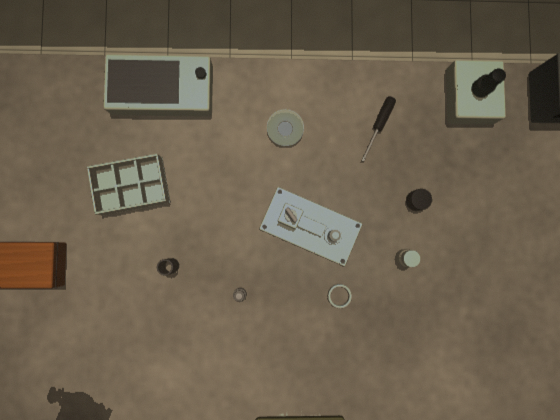

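View pics/scene0.png

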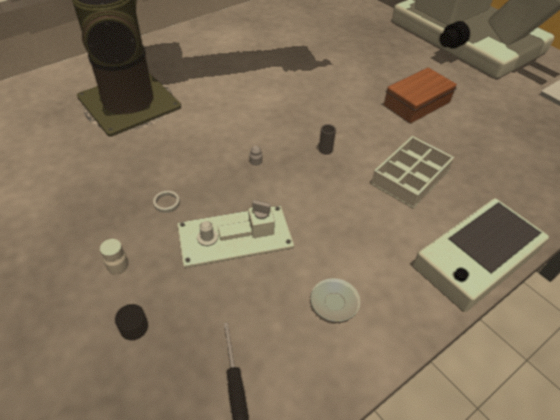

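Top view: tube at about (168,267), spigot (334,236), pillar with wing (290,215), lens (239,295), spacer (340,296), jar (410,259), canister (419,200). The scene view agrees, with the tube at (327,139). I'll go over the tube for a close look, after a rough ray cast.

```bash
cat > h.py <<'E'
from station import *
import cv2,numpy as np
def ray(m,u,v):
    K=m["camera_matrix"];T=m["world_from_camera"]
    d=np.linalg.inv(K)@[u,v,1];return T[:3,3],T[:3,:3]@(d*[1,-1,-1])
def onz(m,u,v,z):
    o,d=ray(m,u,v);return o+d*(z-o[2])/d[2]
def pix(m,p):
    T=m["world_from_camera"];q=T[:3,:3].T@(np.array(p)-T[:3,3]);q=q*[1,-1,-1];q=m["camera_matrix"]@q;return q[:2]/q[2]
def tool(p,s):  # world point -> shift in tool axes, mm
    return np.round(s["eef_rot"].T@(np.array(p)-s["eef_pos"])*1000,1)
E
python3 - <<'E'
from h import *
m=camera_model("top");s=sense()
P={"tube":(168,267,.065),"spig":(334,236,.056),"wing":(290.5,215,.091),"lens":(239,295,.042),"sp":(340,296,.012),"jar":(411,258,.062),"c1":(280,191,.012),"c2":(265,227,.012),"c3":(358,226,.012),"c4":(343,261,.012)}
for k,(u,v,z) in P.items(): print(k,np.round(onz(m,u,v,z),4))
print(tool(onz(m,168,267,.065),s))
cw=camera_model("wrist");print(np.round(s["eef_rot"].T@(cw["world_from_camera"][:3,3]-s["eef_pos"]),4),np.round(s["eef_rot"].T@cw["world_from_camera"][:3,:3],3),cw["camera_matrix"])
a=cv2.imread("pics/top0.png");b=cv2.imread("pics/scene0.png")
A=cv2.resize(a[180:280,140:360],None,fx=3.6,fy=3.6,interpolation=cv2.INTER_CUBIC)
cv2.imwrite("pics/topcrop.png",A)
cv2.imwrite("pics/w0.png",snapshot("wrist")[:,:,::-1])
E
```

```text
tube [0.4445 0.2887 0.065 ]
spig [ 0.5131 -0.076   0.056 ]
wing [0.5575 0.0235 0.091 ]
lens [0.3811 0.1358 0.042 ]
sp [ 0.3746 -0.0961  0.012 ]
jar [ 0.4645 -0.2478  0.062 ]
c1 [0.6192 0.0443 0.012 ]
c2 [0.5343 0.0791 0.012 ]
c3 [ 0.5375 -0.1399  0.012 ]
c4 [ 0.4555 -0.1037  0.012 ]
[-313.6  -96.8  165.7]
[ 0.0726 -0.0002 -0.1411] [[-0.     0.959  0.282]
 [ 1.     0.    -0.   ]
 [-0.001  0.282 -0.959]] [[316.95982866   0.         281.54472973]
 [  0.         316.95982866 213.57481239]
 [  0.           0.           1.        ]]
```

View pics/topcrop.png

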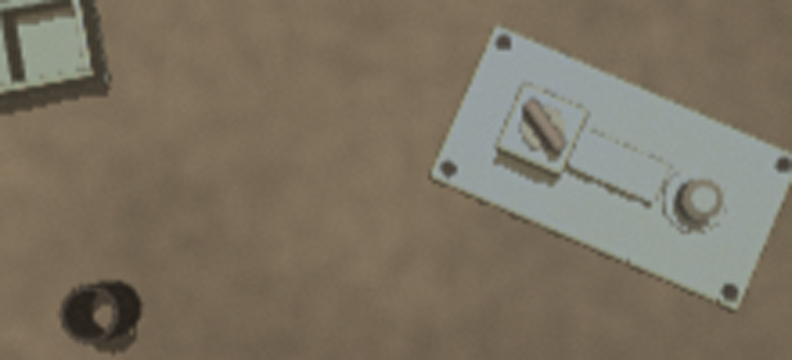

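View pics/w0.png

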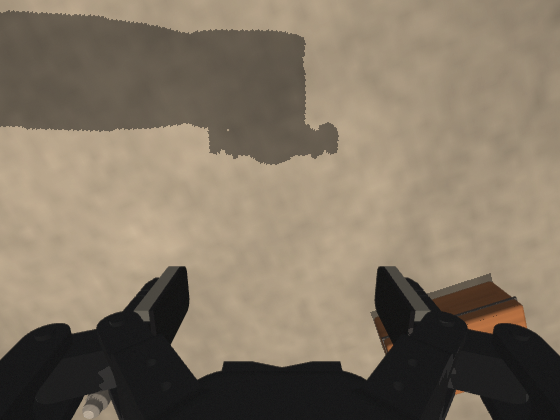

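Wing heading is about 37°, so the screw is at about -1.06 rad. The mount's y axis is at about 66°. Next I'll look at the mount from above with the wrist camera.

>>> send_rows:
  steps:
    - [-1,-40,-28,0,-0.13]
    - [-1,-80,-56,0,-0.26]
    - [-1,-120,-84,0,-0.39]
    - [-1,-160,-112,0,-0.52]
    - [-1,-200,-140,0,-0.65]
    - [-1,-240,-168,0,-0.78]
    - [-1,-280,-196,0,-0.91]
    - [-1,-320,-224,0,-1.04]
  force: 40

```text
clock: 0.95
eef_pos: [0.3891, 0.1931, 0.2312]
eef_rot: [[-0.798, -0.603, -0.0], [-0.603, 0.798, 0.0], [0.0, 0.0, -1.0]]
contact_force: [0.5, 0.1, -0.4]
finger_gap: 0.0853
grip_force: 0.0
```

Run:
```python
from h import *
s=sense();print(s["clock"],s["eef_pos"],s["joint_positions"],np.degrees(np.arctan2(s["eef_rot"][1,0],s["eef_rot"][0,0])),tool((.535,-.026,.23),s))
```

```text
0.95 [0.38910489 0.19309657 0.23121787] [ 2.63896975e+01  6.02761866e+00 -1.92151925e+01  6.47607629e+01
  4.87305724e-03 -1.06957675e+01] -142.91453505540633 [  15.7 -262.8    1.2]
```

>>> send_rows:
  steps:
    - [-1,2,-45,0,-0.13]
    - [-1,4,-90,0,-0.26]
    - [-1,8,-135,0,-0.39]
    - [-1,12,-180,0,-0.51]
    - [-1,15,-220,0,-0.51]
    - [-1,15,-250,0,-0.51]
    - [-1,16,-263,0,-0.51]
    - [-1,16,-263,0,-0.51]

```text
clock: 1.75
eef_pos: [0.5337, -0.0266, 0.2307]
eef_rot: [[-0.409, -0.913, -0.001], [-0.913, 0.409, 0.0], [0.0, 0.001, -1.0]]
contact_force: [-0.2, -0.4, 0.2]
finger_gap: 0.0852
grip_force: 0.0
```

Run:
```python
from h import *
s=sense();m=camera_model("wrist");im=snapshot("wrist")
np.savez("w1.npz",im=im,K=m["camera_matrix"],T=m["world_from_camera"])
cv2.imwrite("pics/w1.png",im[:,:,::-1])
print(s["clock"],s["eef_pos"],s["joint_positions"])
for p in [(.5131,-.076,.056),(.5575,.0235,.091)]: print(pix(m,p))
```

```text
1.75 [ 0.53368175 -0.0265596   0.23071836] [-2.85154169e+00  1.58652045e+01 -6.64881723e+00  6.75341620e+01
  4.11571042e-03 -6.87346212e+01]
[279.06316526 140.05826374]
[279.19229147 258.15137608]
```

View pics/w1.png

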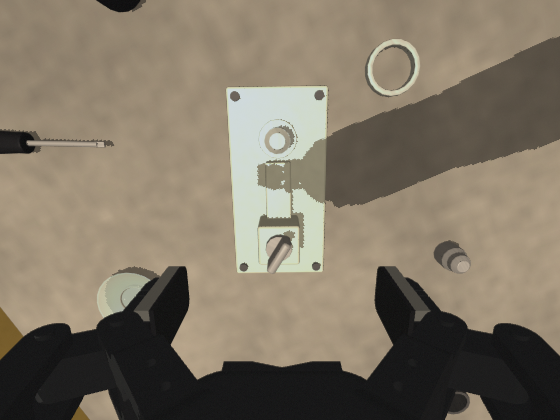

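The wrist view agrees with the top view: spigot tip about (278,141), wing about (280,255), plate screws near (235,96), (320,95), (244,267) and (316,266). The plate screws will give the mount's pose.

Run:
```python
from h import *
d=np.load("w1.npz");im=d["im"];m={"camera_matrix":d["K"],"world_from_camera":d["T"]}
g=cv2.cvtColor(im,cv2.COLOR_RGB2GRAY).astype(float)
H=[]
for u,v in[(235,96),(320,95),(244,267),(316,266)]:
    w=g[v-7:v+8,u-7:u+8];yy,xx=np.mgrid[v-7:v+8,u-7:u+8]
    b=(w<110).astype(np.uint8);n,l,st,c=cv2.connectedComponentsWithStats(b)
    k=min(range(1,n),key=lambda i:np.hypot(*(c[i]-7)));H.append(onz(m,u-7+c[k][0],v-7+c[k][1],.012)[:2]);print(c[k]+[u-7,v-7],st[k,4],H[-1].round(4))
H=np.array(H);c=H.mean(0);yd=(H[2]+H[3]-H[0]-H[1]);yd/=np.linalg.norm(yd)
xd=np.array([yd[1],-yd[0]])
print("centre",c.round(4),"yhead",np.degrees(np.arctan2(yd[1],yd[0])),"xcheck",[np.degrees(np.arctan2(*(a[::-1]))) for a in(H[0]-H[1],H[2]-H[3])],"spacings",np.linalg.norm(H[0]-H[1]),np.linalg.norm(H[0]-H[2]))
sp=c-.055*yd;sc=c+.055*yd;print("spigot",sp.round(4),"screw",sc.round(4))
for z,r in((.018,.021),(.05,.013),(.056,.008)): print("pix",z,pix(m,(*sp,z)).round(1))
Z=cv2.resize(im[100:290,220:340],None,fx=3.1,fy=3.1,interpolation=cv2.INTER_CUBIC)[:,:,::-1].copy()
for z,r in((.018,.021),(.05,.013),(.056,.008)):
    q=np.array([pix(m,(sp[0]+r*np.cos(t),sp[1]+r*np.sin(t),z)) for t in np.arange(0,6.3,.1)])
    cv2.polylines(Z,[np.int32((q-[220,100]+.5)*3.1)],True,(0,0,255))
for hd in (36.7,):
    t=np.radians(hd)
    for a in(-.018,.018): 
        q=[pix(m,(sc[0]+a*np.cos(t),sc[1]+a*np.sin(t),z)) for z in(.065,.091)]
        cv2.polylines(Z,[np.int32((np.array(q)-[220,100]+.5)*3.1)],False,(255,0,0))
cv2.imwrite("pics/w1z.png",Z)
```

```text
[234.6875    96.109375] 64 [ 0.5389 -0.1349]
[318.91176471  94.73529412] 68 [ 0.4563 -0.0995]
[243.33333333 266.58823529] 51 [0.6181 0.048 ]
[315.54 265.54] 50 [0.5356 0.0834]
centre [ 0.5372 -0.0257] yhead 66.56897453126399 xcheck [np.float64(-23.25681329008579), np.float64(-23.210735326794364)] spacings 0.08984172071965571 0.19936624369517325
spigot [ 0.5154 -0.0762] screw [0.5591 0.0247]
pix 0.018 [277.4 138.7]
pix 0.05 [276.9 140.5]
pix 0.056 [276.9 140.8]
```

View pics/w1z.png

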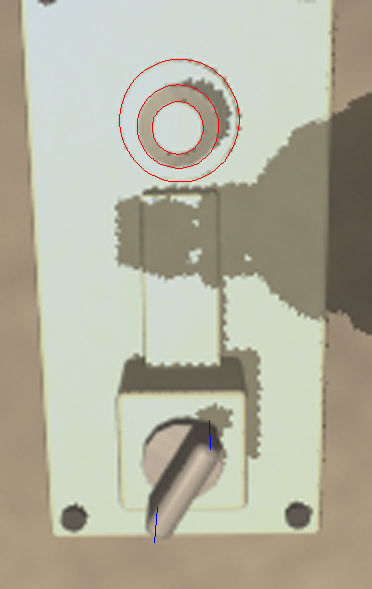

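Overlay fits: spigot at (0.5154, -0.0762), screw axis at (0.5591, 0.0247), mount y heading 66.7°. Now to the tube.

>>> send_rows:
  steps:
    - [-1,-36,30,8,0]
    - [-1,-72,60,16,0]
    - [-1,-108,90,24,0]
    - [-1,-144,120,32,0]
    - [-1,-180,150,40,0]
    - [-1,-216,180,50,0]
    - [-1,-253,211,60,0]
    - [-1,-253,211,60,0]

```text
clock: 2.6
eef_pos: [0.4391, 0.2969, 0.1702]
eef_rot: [[-0.398, -0.918, -0.003], [-0.918, 0.398, 0.001], [-0.0, 0.003, -1.0]]
contact_force: [0.6, -0.8, 0.3]
finger_gap: 0.0856
grip_force: 0.0
```

Run:
```python
from h import *
sense();m=camera_model("wrist");im=snapshot("wrist");s=sense()
np.savez("w2.npz",im=im,K=m["camera_matrix"],T=m["world_from_camera"])
p0=onz(camera_model("top"),167,267,.065);print(p0,pix(m,p0),s["eef_pos"],s["clock"])
g=cv2.cvtColor(im,cv2.COLOR_RGB2GRAY)
u,v=np.int32(pix(m,p0))
Z=cv2.resize(im[v-70:v+70,u-80:u+80],None,fx=4,fy=4,interpolation=cv2.INTER_CUBIC)[:,:,::-1].copy()
for z,r,c in((.065,.018,(0,0,255)),(.065,.01425,(0,0,255)),(0,.018,(255,0,0))):
    q=np.array([pix(m,(p0[0]+r*np.cos(t),p0[1]+r*np.sin(t),z)) for t in np.arange(0,6.3,.1)])
    cv2.polylines(Z,[np.int32((q-[u-80,v-70]+.5)*4)],True,c)
cv2.imwrite("pics/w2z.png",Z);print(u,v)
```

```text
[0.44452917 0.29080255 0.065     ] [270.78198635 208.7634758 ] [0.44006578 0.29435872 0.17068196] 2.65
270 208
```

View pics/w2z.png

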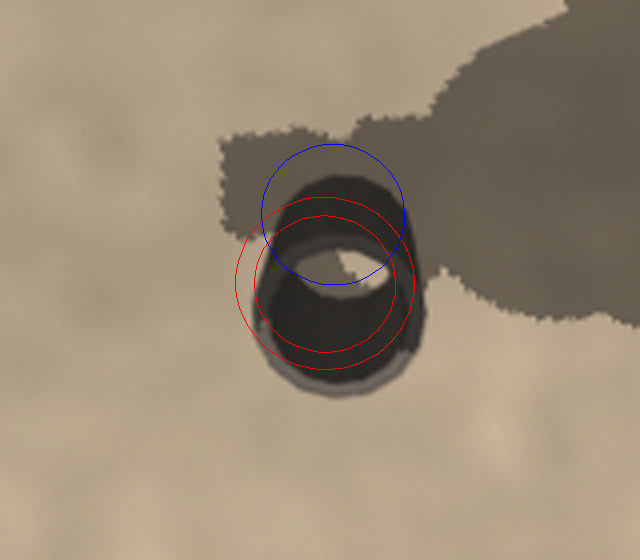

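The tube's top rim centre shows at crop (340,312), which is pixel (274.5,215.5). That is a few mm off the rough estimate, so I'll correct from it.

Run:
```python
from h import *
d=np.load("w2.npz");m={"camera_matrix":d["K"],"world_from_camera":d["T"]}
print("old",onz(m,274.5,215.5,.065))
s=sense();m=camera_model("wrist");im=snapshot("wrist");g=cv2.cvtColor(im,cv2.COLOR_RGB2GRAY)
sc=camera_model("scene");top=camera_model("top")
# dark tube silhouette (top rim and wall) hull
b=(g<85).astype(np.uint8)[140:262,220:340];b=cv2.morphologyEx(b,cv2.MORPH_OPEN,np.ones((3,3)))
n,l,st,c=cv2.connectedComponentsWithStats(b);k=1+np.argmax(st[1:,4]);x,y,w,h,a=st[k];x+=220;y+=140
print("bbox",x,y,w,h,a)
for p0 in [onz(m,x+w/2-.5,215,.065)]: print(p0)
p=onz(m,274.5,215.5,.065);print(p)
for c0 in [p]:
    out=[]
    for z in(0,.065):
        q=np.array([pix(m,(c0[0]+.018*np.cos(t),c0[1]+.018*np.sin(t),z)) for t in np.arange(0,6.3,.05)]);out.append((q.min(0).round(1),q.max(0).round(1)))
    print(out)
print(s["eef_pos"],s["qd"].round(2))
```

```text
old [0.44406814 0.29718327 0.065     ]
bbox 256 184 43 52 1531
[0.44316831 0.29495705 0.065     ]
[0.44520161 0.29453222 0.065     ]
[(array([258. , 179.4]), array([293.7, 214.2])), (array([252.3, 193.9]), array([296.6, 236.3]))]
[0.44006578 0.29435872 0.17068196] [-3.85 -0.97  0.12  1.   -1.45 -0.75]
```

>>> send_rows:
  steps:
    - [-1,0,0,10,0]
    - [-1,0,0,20,0]
    - [-1,0,0,20,0]
    - [-1,0,0,20,0]

```text
clock: 3.1
eef_pos: [0.4433, 0.2902, 0.1508]
eef_rot: [[-0.408, -0.913, -0.001], [-0.913, 0.408, -0.001], [0.001, 0.001, -1.0]]
contact_force: [-0.4, -0.5, -0.3]
finger_gap: 0.0853
grip_force: 0.0
```

```bash
cat > tube.py <<'E'
from h import *
s=sense();m=camera_model("wrist");im=snapshot("wrist");g=cv2.cvtColor(im,cv2.COLOR_RGB2GRAY)
print(s["clock"],s["eef_pos"],s["qd"].round(2))
p=np.array([.444,.296,.065]);u,v=np.int32(pix(m,p));R=45
cv2.imwrite("pics/w3.png",im[:,:,::-1])
sat=np.int32(im).max(2)
for r in range(v-30,v+40,5): 
    e=np.abs(np.diff(np.int32(g[r,u-R:u+R])));k=np.where(e>18)[0]+u-R
    print(r,k[[0,-1]] if len(k) else None,end=';')
Z=cv2.resize(im[v-70:v+70,u-80:u+80],None,fx=4,fy=4,interpolation=cv2.INTER_CUBIC)[:,:,::-1].copy()
for z,r,c in((.065,.018,(0,0,255)),(.065,.01425,(0,0,255)),(0,.018,(255,0,0))):
    q=np.array([pix(m,(p[0]+r*np.cos(t),p[1]+r*np.sin(t),z)) for t in np.arange(0,6.3,.1)])
    cv2.polylines(Z,[np.int32((q-[u-80,v-70]+.5)*4)],True,c)
cv2.imwrite("pics/w3z.png",Z);print(u,v)
E
python3 tube.py
```

```text
3.1 [0.44328691 0.29023088 0.150821  ] [ 0.22 -0.21  1.08  0.23  0.03 -0.03]
197 [240 297];202 [240 300];207 [263 301];212 [262 302];217 [261 304];222 [260 320];227 [259 306];232 [259 306];237 [260 305];242 [263 302];247 [268 297];252 None;257 None;262 None;282 227
```

View pics/w3z.png

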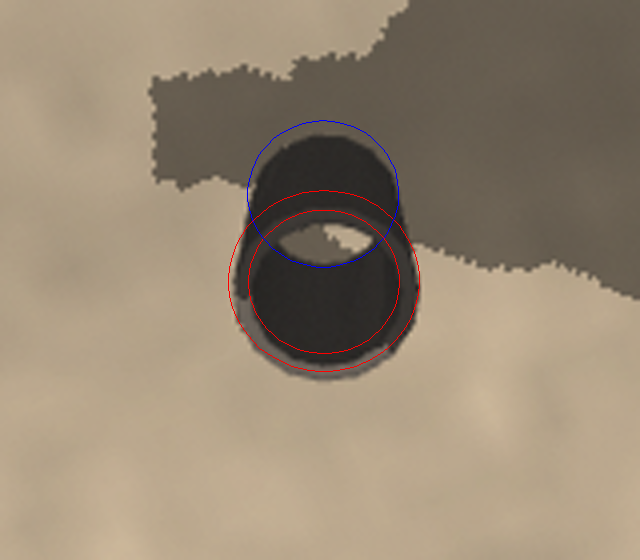

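Arm settled. The tube's top rim centre is about 0.5 mm and 1.5 mm from the drawn guess, putting the tube at (0.4441, 0.2976). Descend and grip.

>>> send_rows:
  steps:
    - [-1,-7,2.3,30,0]
    - [-1,-7,2.3,65,0]
    - [-1,-7,2.3,100,0]
    - [-1,-7,2.3,115,0]
    - [-1,-7,2.3,121,0]
    - [-1,-7,2.3,121,0]
    - [0.3,-7,2.3,121,0]
    - [0.8,-7,2.3,121,0]
  force: 40

```text
clock: 3.95
eef_pos: [0.4453, 0.2995, 0.0317]
eef_rot: [[-0.407, -0.914, 0.002], [-0.914, 0.407, 0.002], [-0.002, -0.001, -1.0]]
contact_force: [-0.2, -0.6, 0.9]
finger_gap: 0.059
grip_force: 0.0
```

>>> send_rows:
  steps:
    - [0.8,0,0,0,0]
    - [0.8,0,0,0,0]
    - [0.8,0,0,0,0]
    - [0.8,0,0,0,0]

```text
clock: 4.35
eef_pos: [0.4448, 0.2992, 0.0313]
eef_rot: [[-0.406, -0.914, 0.002], [-0.914, 0.406, 0.001], [-0.002, -0.001, -1.0]]
contact_force: [-0.4, 0.1, 5.7]
finger_gap: 0.0338
grip_force: 41.8
```

>>> send_rows:
  steps:
    - [0.8,0,0,-30,0]
    - [0.8,0,0,-65,0]
    - [0.8,0,0,-100,0]
    - [0.8,0,0,-125,0]
    - [0.8,0,0,-130,0]
    - [0.8,0,0,-130,0]

```text
clock: 4.95
eef_pos: [0.4443, 0.299, 0.1605]
eef_rot: [[-0.406, -0.914, 0.001], [-0.914, 0.406, 0.001], [-0.001, -0.001, -1.0]]
contact_force: [0.9, 0.4, -1.7]
finger_gap: 0.034
grip_force: 41.1
```

Run:
```python
from h import *
s=sense();m=camera_model("wrist");im=snapshot("wrist")
print(s["clock"],s["eef_pos"],s["finger_gap"],s["grip_force"],s["contact_force"])
R=s["eef_rot"];C=s["eef_pos"]+R@[.0017,0,-.034]
np.savez("w4.npz",im=im,K=m["camera_matrix"],T=m["world_from_camera"],R=R,p=s["eef_pos"])
u,v=np.int32(pix(m,C));print(u,v)
Z=im[v-90:v+70,u-100:u+100];Z=cv2.resize(Z,None,fx=3.6,fy=3.6,interpolation=cv2.INTER_CUBIC)[:,:,::-1].copy()
for r,z,c in((.018,0,(0,0,255)),(.01425,0,(0,0,255)),(.018,.065,(255,0,0))):
    q=np.array([pix(m,C+R@[r*np.cos(t),r*np.sin(t),z]) for t in np.arange(0,6.3,.1)])
    cv2.polylines(Z,[np.int32((q-[u-100,v-90]+.5)*3.6)],True,c)
cv2.imwrite("pics/w4z.png",Z)
```

```text
4.95 [0.4443248  0.29898366 0.1604941 ] 0.03396998874677546 41.06392013607547 [ 0.86364227  0.38906305 -1.67436924]
278 309
```

View pics/w4z.png

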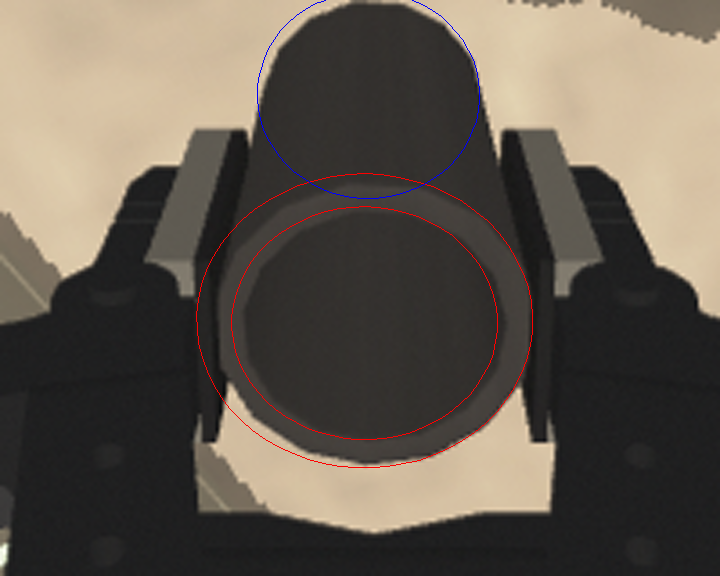

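Tube is held: rim centre matches the +1.7 mm tool-x offset, with about +0.7 mm sideways camera bias. Now moving above the spigot.

>>> send_rows:
  steps:
    - [0.8,30,-21,0,0]
    - [0.8,66,-46,0,0]
    - [0.8,102,-71,0,0]
    - [0.8,138,-96,0,0]
    - [0.8,174,-121,0,0]
    - [0.8,210,-146,0,0]
    - [0.8,246,-171,0,0]
    - [0.8,282,-197,0,0]

```text
clock: 5.8
eef_pos: [0.5077, -0.0405, 0.1579]
eef_rot: [[-0.406, -0.914, -0.004], [-0.914, 0.406, 0.001], [0.001, 0.004, -1.0]]
contact_force: [0.5, 0.4, -1.3]
finger_gap: 0.0343
grip_force: 41.0
```

>>> send_rows:
  steps:
    - [0.8,20,-14,0,0]
    - [0.8,30.4,-20.8,0,0]
    - [0.8,30.4,-20.8,0,0]
    - [0.8,30.4,-20.8,0,0]
    - [0.8,30.4,-20.8,0,0]

```text
clock: 6.3
eef_pos: [0.5155, -0.0737, 0.1598]
eef_rot: [[-0.405, -0.914, -0.001], [-0.914, 0.405, 0.001], [-0.0, 0.001, -1.0]]
contact_force: [-0.3, -0.2, -1.0]
finger_gap: 0.0343
grip_force: 41.0
```

Run:
```python
from h import *
s=sense();print(s["clock"],s["eef_pos"],s["contact_force"],s["torque"],s["qd"].round(1),tool((.5165,-.0748,.100),s))
```

```text
6.3 [ 0.51547427 -0.07372343  0.15983282] [-0.30285849 -0.24849487 -0.97160621] [ 0.05484148  0.02484949 -0.00769046] [ 0.3 -0.3  0.3 -0.  -0.3 -0.1] [ 0.6 -1.5 59.8]
```

>>> send_rows:
  steps:
    - [0.8,0.6,-1.5,20,0]
    - [0.8,0.6,-1.5,45,0]
    - [0.8,0.6,-1.5,60,0]
    - [0.8,0.6,-1.5,65,0]
    - [0.8,0.6,-1.5,65,0]
    - [0.8,0.6,-1.5,65,0]

```text
clock: 6.9
eef_pos: [0.5179, -0.0758, 0.0961]
eef_rot: [[-0.406, -0.914, 0.001], [-0.914, 0.406, -0.0], [-0.0, -0.001, -1.0]]
contact_force: [0.4, 1.0, -1.3]
finger_gap: 0.0339
grip_force: 41.0
```

Run:
```python
from h import *
s=sense();m=camera_model("scene");im=snapshot("scene");t=camera_model("top");it=snapshot("top")
print(s["clock"],s["eef_pos"],s["contact_force"],s["qd"].round(1))
u,v=np.int32(pix(m,(.5157,-.0764,.056)))
A=cv2.resize(im[v-60:v+40,u-60:u+60],None,fx=4,fy=4,interpolation=cv2.INTER_CUBIC)
u,v=np.int32(pix(t,(.5157,-.0764,.056)));print(u,v)
B=cv2.resize(it[v-50:v+50,u-40:u+40],None,fx=4,fy=4,interpolation=cv2.INTER_CUBIC)
cv2.imwrite("pics/ins.png",np.hstack([A,B])[:,:,::-1])
```

```text
6.9 [ 0.51786579 -0.07583546  0.09609552] [ 0.44132845  0.98395094 -1.26436534] [-0.3 -0.4  0.7  0.  -0.1 -0.1]
334 234
```

View pics/ins.png

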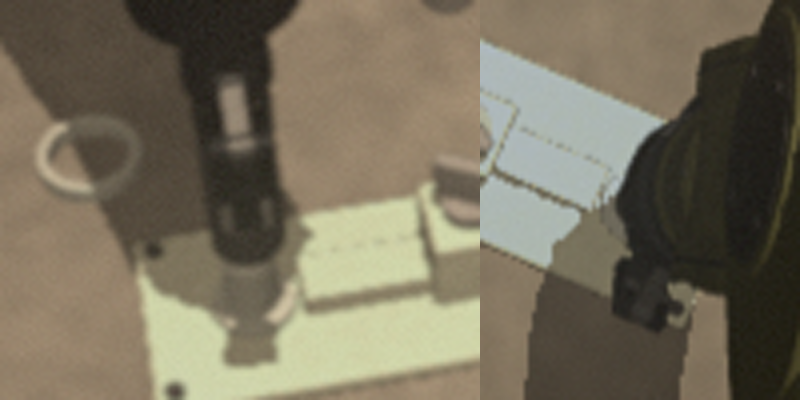

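The scene crop shows the tube's lower end right above the spigot, laterally centred (about x 249 against 251 in the crop). The top view is blocked by the arm. That was the last picture, so I go on by numbers and force.

>>> send_rows:
  steps:
    - [0.8,0,0,0,0]
    - [0.8,0,0,0,0]
    - [0.8,0,0,0,0]

```text
clock: 7.3
eef_pos: [0.5174, -0.0764, 0.0956]
eef_rot: [[-0.407, -0.914, 0.001], [-0.914, 0.407, -0.0], [-0.0, -0.001, -1.0]]
contact_force: [-0.5, 0.2, -1.7]
finger_gap: 0.034
grip_force: 41.0
```

>>> send_rows:
  steps:
    - [0.8,-1.1,1.3,0,0]
    - [0.8,-1.1,1.3,3,0]
    - [0.8,-1.1,1.3,6,0]
    - [0.8,-1.1,1.3,9,0]
    - [0.8,-1.1,1.3,12,0]
    - [0.8,-1.1,1.3,14,0]
    - [0.8,-1.1,1.3,14,0]

```text
clock: 8.0
eef_pos: [0.5163, -0.0751, 0.0809]
eef_rot: [[-0.407, -0.914, -0.001], [-0.914, 0.407, -0.001], [0.001, 0.0, -1.0]]
contact_force: [0.4, -0.1, -1.4]
finger_gap: 0.0339
grip_force: 41.0
```

>>> send_rows:
  steps:
    - [0.8,0,0,3,0]
    - [0.8,0,0,6,0]
    - [0.8,0,0,9,0]
    - [0.8,0,0,12,0]
    - [0.8,0,0,12,0]

```text
clock: 8.5
eef_pos: [0.5163, -0.0752, 0.0688]
eef_rot: [[-0.407, -0.914, -0.001], [-0.914, 0.407, -0.001], [0.001, 0.0, -1.0]]
contact_force: [-0.1, -2.5, -3.0]
finger_gap: 0.0341
grip_force: 40.9
```

>>> send_rows:
  steps:
    - [0.8,0.3,0,3,0]
    - [0.8,0.5,0,6,0]
    - [0.8,0.5,0,9,0]
    - [0.8,0.5,0,12,0]
    - [0.8,0.5,0,15,0]
    - [0.8,0.5,0,17,0]
    - [0.8,0.5,0,17,0]

```text
clock: 9.2
eef_pos: [0.5163, -0.0753, 0.0519]
eef_rot: [[-0.407, -0.914, -0.0], [-0.914, 0.407, -0.0], [0.0, 0.0, -1.0]]
contact_force: [-0.6, -2.7, -2.9]
finger_gap: 0.034
grip_force: 41.0
```

>>> send_rows:
  steps:
    - [0.8,0,0,1.5,0]
    - [0.8,0,0,3,0]
    - [0.8,0,0,4,0]
    - [0.8,0,0,5,0]
    - [0.8,0,0,5,0]

```text
clock: 9.7
eef_pos: [0.5164, -0.0754, 0.0492]
eef_rot: [[-0.407, -0.914, 0.001], [-0.914, 0.407, -0.0], [-0.0, -0.001, -1.0]]
contact_force: [-4.5, -3.1, 14.6]
finger_gap: 0.034
grip_force: 42.9
```

Seated at the expected height with 15 N of contact. Release and rise.

>>> send_rows:
  steps:
    - [0.5,0,0,-1,0]
    - [0,0,0,-1,0]
    - [-0.6,0,0,-1,0]
    - [-1,0,0,-1,0]
    - [-1,0,0,-1,0]
    - [-1,0,0,-1,0]
    - [-1,0,0,-1,0]
    - [-1,0,0,-1,0]

```text
clock: 10.5
eef_pos: [0.5163, -0.0752, 0.0482]
eef_rot: [[-0.407, -0.914, -0.0], [-0.914, 0.407, 0.0], [-0.0, 0.0, -1.0]]
contact_force: [-0.3, -0.9, 0.4]
finger_gap: 0.0851
grip_force: 0.0
```

>>> send_rows:
  steps:
    - [-1,0,0,-15,0]
    - [-1,0,0,-45,0]
    - [-1,0,0,-85,0]
    - [-1,0,0,-125,0]
    - [-1,0,0,-140,0]
    - [-1,0,0,-140,0]
    - [-1,0,0,-140,0]

```text
clock: 11.2
eef_pos: [0.516, -0.0752, 0.1878]
eef_rot: [[-0.407, -0.914, -0.0], [-0.914, 0.407, 0.0], [0.0, 0.0, -1.0]]
contact_force: [-0.2, -0.2, -0.5]
finger_gap: 0.0854
grip_force: 0.0
```

Run:
```python
from h import *
s=sense();m=camera_model("wrist");im=snapshot("wrist");g=cv2.cvtColor(im,cv2.COLOR_RGB2GRAY)
np.savez("w5.npz",im=im,K=m["camera_matrix"],T=m["world_from_camera"]);cv2.imwrite("pics/w5.png",im[:,:,::-1])
print(s["clock"],s["eef_pos"],s["finger_gap"],s["qd"].round(1))
c=np.array([.5157,-.0764])
for z in(.083,.018):
    q=np.array([pix(m,(c[0]+.018*np.cos(t),c[1]+.018*np.sin(t),z)) for t in np.arange(0,6.3,.05)]);print(z,"pred",q.min(0).round(1),q.max(0).round(1))
u,v=np.int32(pix(m,(*c,.06)))
b=(g<75).astype(np.uint8)[v-45:v+45,u-40:u+40]
n,l,st,cc=cv2.connectedComponentsWithStats(b)
for k in range(1,n):
    if st[k,4]>60: x,y,w,h,a=st[k];print("dark",x+u-40,y+v-45,x+u-40+w,y+v-45+h,a)
# wing at height .091: mask of brownish/steel pixels on pillar top
print("wing pix",pix(m,(.5591,.0247,.091)))
```

```text
11.2 [ 0.5159964  -0.07522152  0.18778786] 0.08544714824044214 [ 0.   1.  -1.7 -0.  -0.1 -0. ]
0.083 pred [257.8 189.7] [302.4 232.6]
0.018 pred [262.5 176. ] [298.4 211. ]
dark 260 178 303 229 1289
wing pix [281.92812968 334.23190871]
```

Sleeve is home (rim where predicted, contact height right). Now to the wing: turn +0.51 to match its 37° heading.

>>> send_rows:
  steps:
    - [-1,-30,0,0,0.12]
    - [-1,-65,0,0,0.25]
    - [-1,-95,1,0,0.38]
    - [-1,-109,1,0,0.51]
    - [-1,-109,1,0,0.51]
    - [-1,-109,1,0,0.51]
    - [-1,-109,1,0,0.51]

```text
clock: 11.95
eef_pos: [0.5586, 0.0239, 0.1874]
eef_rot: [[-0.8, -0.6, -0.002], [-0.6, 0.8, -0.0], [0.002, 0.001, -1.0]]
contact_force: [0.4, 0.1, -0.5]
finger_gap: 0.0851
grip_force: 0.0
```

Run:
```python
from h import *
s=sense();m=camera_model("wrist");im=snapshot("wrist");hsv=cv2.cvtColor(im,cv2.COLOR_RGB2HSV)
cv2.imwrite("pics/w6.png",im[:,:,::-1]);R=s["eef_rot"]
print(s["clock"],s["eef_pos"],np.degrees(np.arctan2(R[1,0],R[0,0]))%360,s["joint_positions"].round(1),tool((.5594,.0246,.070),s))
u,v=np.int32(pix(m,(.5594,.0246,.091)));print(u,v)
for hd in(30,36.7,43):
    t=np.radians(hd);print(hd,[pix(m,(.5594+a*np.cos(t),.0246+a*np.sin(t),.091)).round(1).tolist() for a in(-.018,.018)])
g=cv2.cvtColor(im,cv2.COLOR_RGB2GRAY)
for r in range(v-45,v+50,6): print(r,' '.join('%3d'%x for x in g[r,u-32:u+34:2]))
```

```text
11.95 [0.55864681 0.02385779 0.18739474] 216.8431132576221 [  2.5  19.5  -7.9  62.7  -0.  -34.4] [ -1.3   0.  117.4]
280 218
30 [[283.4, 195.8], [278.0, 239.4]]
36.7 [[280.7, 195.7], [280.6, 239.6]]
43 [[278.1, 195.8], [283.1, 239.4]]
173 129 120 132 131 131 131 132 132 140 135 130 132 131 132 132 132 113  92  92  94  94  98  88 129 130 131 130 131 132 134 133 132 133
179 210 214 213 120 132 131 131 131 131 131 131  97  94  94  95 106 126 130 133 134 134 135 128 108  87 131 132 132 132 133 132 132 132
185 213 214 213 145  99 111  96  93  93  92 110 125 130 133 133 134 134 134 133 134 133 133 134 134 127  92  88 132 132 131 130 130 132
191 214 189  93  93  94 118 128 131 133 133 133 133 133 133 133  66  70  69  69  99 133 133 132 133 133 131 123  89 109 131 132 131 131
197 162 131 208 137 215 216 215 216 212 214 212  81  97  99  69  90  95  94  89  75  96  97  74 133 134 134 133 129 111  87 131 132 132
203 213 211 210 215 216 216 215 216 216 154 203 202 202 201  82  91  96  95  90  79  97  98  98  97 106 131 131 132 132 125  95 149 213
209 214 214 214 180 212 215 215 216 215 197 199 2
[... 610 characters left out ...]
 214 214 214 213 212
239 152 212 213 214 213 214 214 214 214 214 213 214 213 214 213 214 215 214 214 214 214 214 213 214 214 215 214 204 110 154 156 156 155
245 154 153 119 212 214 213 214 213 215 214 214 214 214 214 214 213 214 214 213 214 214 211 170 151 151 153 154 154 154 154 155 155 158
251 152 153 154 153 131 212 213  97  95  95  94 110 213 213 213 212 194 160 153 154 152 151 150 150 149 149 149 150 150 151 151 152 154
257 151 151 153 153 154 156 172 213 212 212 205 141 154 157 157 156 156 155 155 154 153 152 152 150 151 152 152 153 154 154 154 155 154
263 156 154 155 155 157 158 159 158 158 158 156 155 153 151 151 151 151 151 154 152 151 152 154 153 155 155 157 158 158 159 157 157 155
```

The wing lies along the image columns (u≈276–286, rows 190–236), so it is aligned with the tool x and centred. Descend to about 3 mm above the collar and pinch.

>>> send_rows:
  steps:
    - [-1,1,0,30,0]
    - [-1,1,0,65,0]
    - [-1,1,0,95,0]
    - [-1,1,0,110,0]
    - [-1,1,0,117,0]
    - [-1,1,0,119,0]
    - [-1,1,0,119,0]
    - [0,1,0,119,0]
  force: 40

```text
clock: 12.8
eef_pos: [0.5599, 0.024, 0.0705]
eef_rot: [[-0.801, -0.599, 0.002], [-0.599, 0.801, 0.0], [-0.002, -0.001, -1.0]]
contact_force: [0.2, 0.2, 0.4]
finger_gap: 0.0733
grip_force: 0.0
```

>>> send_rows:
  steps:
    - [1,0,0,0,0]
    - [1,0,0,0,0]
    - [1,0,0,0,0]
    - [1,0,0,0,0]
    - [1,0,0,0,0]
    - [1,0,0,0,0]

```text
clock: 13.4
eef_pos: [0.5592, 0.0238, 0.0696]
eef_rot: [[-0.801, -0.599, 0.001], [-0.599, 0.801, -0.001], [-0.0, -0.001, -1.0]]
contact_force: [-0.2, -1.7, 2.3]
finger_gap: 0.0081
grip_force: 42.7
```

>>> send_rows:
  steps:
    - [1,0,0,0,0.12]
    - [1,0,0,0,0.24]
    - [1,0,0,0,0.36]
    - [1,0,0,0,0.48]
    - [1,0,0,0,0.6]
    - [1,0,0,0,0.72]
    - [1,0,0,0,0.82]
    - [1,0,0,0,0.9]

```text
clock: 14.2
eef_pos: [0.5591, 0.0247, 0.0696]
eef_rot: [[-0.966, 0.258, 0.0], [0.258, 0.966, 0.001], [-0.0, 0.001, -1.0]]
contact_force: [-0.2, 0.9, 2.0]
finger_gap: 0.0081
grip_force: 42.7
```

>>> send_rows:
  steps:
    - [1,0,0,0,0.05]
    - [1,0,0,0,0.1]
    - [1,0,0,0,0.14]
    - [1,0,0,0,0.14]

```text
clock: 14.6
eef_pos: [0.5591, 0.0248, 0.0696]
eef_rot: [[-0.922, 0.387, 0.001], [0.387, 0.922, 0.001], [0.0, 0.002, -1.0]]
contact_force: [-0.4, 1.1, 3.0]
finger_gap: 0.0079
grip_force: 42.8
```

```bash
cat > st.py <<'E'
from h import *
s=sense();R=s["eef_rot"]
print(s["clock"],s["eef_pos"].round(4),"head",(np.degrees(np.arctan2(R[1,0],R[0,0]))%360).round(2),"F",s["contact_force"].round(1),"T",s["torque"].round(3),"tau6",s["joint_efforts"][5].round(3),s["finger_gap"].round(4),s["grip_force"].round(1))
E
python3 st.py
```

```text
Traceback (most recent call last):
  File "st.py", line 3, in <module>
    print(s["clock"],s["eef_pos"].round(4),"head",(np.degrees(np.arctan2(R[1,0],R[0,0]))%360).round(2),"F",s["contact_force"].round(1),"T",s["torque"].round(3),"tau6",s["joint_efforts"][5].round(3),s["finger_gap"].round(4),s["grip_force"].round(1))
                                                                                                                                                                                                      ^^^^^^^^^^^^^^^^^^^^^
AttributeError: 'float' object has no attribute 'round'
```

```bash
sed -i 's/,s\["finger_gap"\].*/)/' st.py; python3 st.py
```

```text
14.6 [0.5591 0.0248 0.0696] head 157.22 F [-0.4  1.1  3. ] T [ 0.33  -0.017 -0.054] tau6 0.11
```

>>> send_rows:
  steps:
    - [1,0,0,0,0.03]
    - [1,0,0,0,0.05]
    - [1,0,0,0,0.05]

```text
clock: 14.9
eef_pos: [0.5592, 0.0248, 0.0696]
eef_rot: [[-0.902, 0.431, 0.001], [0.431, 0.902, 0.001], [-0.0, 0.001, -1.0]]
contact_force: [-0.4, 3.1, 5.4]
finger_gap: 0.0079
grip_force: 51.7
```

```bash
python3 st.py
```

```text
14.9 [0.5592 0.0248 0.0696] head 154.44 F [-0.4  3.1  5.4] T [0.539 0.    1.064] tau6 1.106
```

Torque is 1.06 N m, so the screw is on its stop. Hold briefly, then back off 90° to a heading of about 246.5°.

>>> send_rows:
  steps:
    - [1,0,0,0,0.01]
    - [1,0,0,0,0.01]
    - [1,0,0,0,0]
    - [1,0,0,0,-0.1]
    - [1,0,0,0,-0.22]
    - [1,0,0,0,-0.34]
    - [1,0,0,0,-0.46]
    - [1,0,0,0,-0.58]

```text
clock: 15.7
eef_pos: [0.5591, 0.0242, 0.0696]
eef_rot: [[-0.991, -0.134, 0.0], [-0.134, 0.991, 0.001], [-0.001, 0.001, -1.0]]
contact_force: [-0.3, 2.7, 5.9]
finger_gap: 0.008
grip_force: 43.2
```

>>> send_rows:
  steps:
    - [1,0,0,0,-0.12]
    - [1,0,0,0,-0.24]
    - [1,0,0,0,-0.36]
    - [1,0,0,0,-0.48]
    - [1,0,0,0,-0.6]
    - [1,0,0,0,-0.72]
    - [1,0,0,0,-0.84]
    - [1,0,0,0,-0.92]

```text
clock: 16.5
eef_pos: [0.5596, 0.0235, 0.0696]
eef_rot: [[-0.495, -0.869, 0.001], [-0.869, 0.495, -0.001], [0.0, -0.002, -1.0]]
contact_force: [1.6, 1.0, 5.5]
finger_gap: 0.008
grip_force: 43.0
```

>>> send_rows:
  steps:
    - [1,0,0,0,-0.06]
    - [1,0,0,0,-0.1]
    - [1,0,0,0,-0.11]
    - [1,0,0,0,-0.11]
    - [1,0,0,0,-0.11]
    - [1,0,0,0,-0.11]

```text
clock: 17.1
eef_pos: [0.5596, 0.0235, 0.0696]
eef_rot: [[-0.399, -0.917, 0.001], [-0.917, 0.399, -0.001], [0.001, -0.002, -1.0]]
contact_force: [1.4, -1.7, 4.8]
finger_gap: 0.0079
grip_force: 43.0
```

```bash
python3 st.py
python3 - <<'E'
from h import *
m=camera_model("top");g=cv2.cvtColor(snapshot("top"),cv2.COLOR_RGB2GRAY)
m=camera_model("wrist");g=cv2.cvtColor(snapshot("wrist"),cv2.COLOR_RGB2GRAY);c=(.5157,-.0764)
for z in(.083,.018):
    q=np.array([pix(m,(c[0]+.018*np.cos(t),c[1]+.018*np.sin(t),z)) for t in np.arange(0,6.3,.05)]);print(z,"pred",q.min(0).round(1),q.max(0).round(1))
u,v=np.int32(pix(m,(*c,.05)));x0=u-60;y0=max(0,v-80);n,l,st,_=cv2.connectedComponentsWithStats((g<75).astype(np.uint8)[y0:v+80,x0:u+60])
for k in range(1,n):
    if st[k,4]>150: x,y,w,h,a=st[k];print(x+x0,y+y0,x+x0+w,y+y0+h,a)
E
```

```text
17.1 [0.5596 0.0235 0.0696] head 246.51 F [ 1.4 -1.7  4.8] T [-0.381 -0.445 -0.074] tau6 -0.059
0.083 pred [228.9 -50.6] [330.8  65.7]
0.018 pred [248.1  12.5] [313.6  84.9]
242 0 322 48 1394
244 37 327 87 1051
```

Heading is 246.5°, a quarter turn back, with 43 N of grip. The sleeve is still where predicted, so I'm handing in.

```bash
python3 -c "
from station import *
print(finish_job())"
```

```text
the job is handed in; nothing more can be done
None
```

The job is handed in, with no verdict returned: the sleeve is home on the spigot and released, and the thumbscrew was turned to its stop, backed off a quarter turn and is still gripped at 43 N (17 s used).

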